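Make up the cash tray and hold its note clip open

TASK

Make up the cash tray for the cashier: two paper-wrapped coin rolls still lie on the counter, so lay each one down in the empty trough of the tray that fits its length and thickness, and let go of it. Then take the sprung note clip of the middle note bay (the empty one) by its finger tab, raise it 60 degrees from where it rests, and finish while holding it there, so that the cashier can lay banknotes under it; it springs shut if let go. Leave the two other note clips down on their notes, the coin roll that is already in the tray in its trough, and the other things on the counter where they are.

Things in the scene. Friction and masses are not known exactly. Their poses are not given: they have to be found in the camera images.
- cash_tray: Grey plastic till insert, fixed, 249 mm deep (x) by 268 mm wide (y), floor 3 mm thick. Origin: centre of its underside, on the counter; +x to the rear (away from the robot), +y left, z up. Rear: three note bays. Front, x = -120 to -28 mm: open shelf, outer walls 18 mm high, three troughs side by side (left, middle, right), their rims 8 mm above the floor and 5 mm wide (4 mm at the ends).
- note_bay (a point): Middle of the floor of the middle note bay, which is empty: 84 mm wide inside (y), x = -25 to +120 mm in the tray, walls up to 38 mm above the counter. The point is at x = 48, y = 0, z = 3 mm in the tray. The left and right bays, at y = +88 and -88 mm, are alike but hold strapped notes 11 mm thick.
- trough_fat (a point): Left trough, 65 mm long (x) by 30 mm wide inside, for the short thick roll; empty at the start. The point is the centre of its floor, at x = -74.5, y = +88, z = 3 mm in the tray; axes as the tray's. The thick roll seated in it has its middle 13 mm above this point.
- trough_mid (a point): Middle trough, 73 mm long by 26 mm wide inside, already filled by the third roll. The point is the centre of its floor, at x = -74.5, y = 0, z = 3 mm in the tray; axes as the tray's.
- trough_slim (a point): Right trough, 84 mm long (x) by 22 mm wide inside, for the long slim roll; empty at the start. The point is the centre of its floor, at x = -74.5, y = -88, z = 3 mm in the tray; axes as the tray's. The slim roll seated in it has its middle 9 mm above this point.
- roll_fat: Short thick coin roll wrapped in plain paper, a cylinder of 26 mm diameter and 56 mm length, about 0.2 kg, lying on the counter beside the tray (on its left or its right). Origin at its middle (13 mm above what it lies on); its x axis runs along the roll. It can roll.
- roll_slim: Long slim coin roll wrapped in plain paper, a cylinder of 18 mm diameter and 75 mm length, about 0.14 kg, lying on the counter on the other side of the tray. Origin at its middle (9 mm above what it lies on); its x axis runs along the roll. It can roll.
- roll_mid: Third coin roll in plain paper, 22 mm diameter and 64 mm long, lying loose in the middle trough, where it stays. Origin at its middle; its x axis runs along the roll.
- clip_middle (a joint): Black sprung note clip of the middle bay. 0 = at rest on the bay floor; grows as its front end is raised, up and to the rear; stop at 1.5 rad. 60 degrees = 1.047 rad. The spring pulls it shut with 1.5 N at the tab at rest, 2.5 N at 60 degrees. A 14 mm wide arm runs 100 mm forward from the hinge; 56 mm wide cross paddle near the floor, 70 mm from the hinge; upright finger tab at the front end.
- clip_hinge (a point): Hinge of the middle clip, at x = 110, y = 0, z = 33 mm in the tray, near the bay's rear wall. The hinge line is the tray's y axis; the point's axes turn with the clip.
- clip_tab (a point): Middle of the top edge of the middle clip's finger tab, an upright plate 22 mm wide (tray's y, 31 mm clear of the bay walls on both sides), 5 mm thick (x), 42 mm tall. At rest it lies at x = 10, y = 0, z = 47 mm in the tray: 100 mm in front of the hinge and 14 mm above it. The axes turn with the clip; at rest they are the tray's.
- clip_left (a joint): Same kind of clip, left bay, resting on the notes there (0); to stay down.
- clip_right (a joint): Same kind of clip, right bay, resting on the notes there (0); to stay down.
- near_plate (a point): Middle of the top edge of a fixed upright price plate at the counter's near edge, left of the tray: 136 mm wide (y), 153 mm high. Two more plates, 148 mm wide and up to 230 mm high, stand 200 and 410 mm further left of it (+y) and 30 to 50 mm further from the robot; the arm starts behind them and has to pass over them or round them.
- sticker_roll: Roll of price stickers, 62 mm across, 26 mm high, lying flat at the counter's near edge, left of the tray. Bystander.
- pen: Marker pen, 136 mm long, 11 mm thick, lying on the counter to the left. Bystander.
- pocket_scale: Pocket scale, 118 x 68 x 18 mm, lying right of the tray, towards the rear. Bystander.
- desk_bell: Desk bell, 66 mm across, 50 mm high, near edge, right of the tray. Bystander.
- phone: Phone in a case, 75 x 149 x 11 mm, lying far right. Bystander.
- packet: Small flat card packet, 8 x 50 x 64 mm, standing upright far left. Bystander.
Mind the look-alikes: they are no part of the job. What is shaped like the roll_fat but black is not meant.

How it is judged:
By the outcome, as a careful person would: the job done as asked, in the order asked, and still so for the second after the job is handed in, while the arm keeps its last pose, push and grip.
It also fails if it takes over 72 s, if anything falls off the work surface, if the arm or the gripper's body presses on something with over 40 N, if the wrist force passes 120 N, or if a joint passes its speed limit or range.

ROBOT

A 7-joint arm with a two-finger parallel gripper is mounted at the origin on a cart in front of the work surface, level with it; the furniture and walls round the work are solid. World frame = base frame: x ahead of the robot, y to its left, z up, the work surface at z = 0. Lengths are in m, angles in degrees, forces in N, time in s.
With the tool pointing down it reaches from about 0.425 to 0.875 m from the base axis. Payload 4.7 kg.
Tool frame: the origin (TCP) lies on the centre line of the jaws, within the pads' length; the fingertips stand 14 mm ahead of it and the grasp point (between the pads) lies 5 mm behind it; z points along the fingers, y is the line along which they close (so a half turn about z gives the same grasp; the last joint's range is limited). The gripper opens to 87 mm and grips with 3 to 60 N. Pads are 19 mm wide; open, the fingers measure 117 mm over their backs; the gripper's body (75 mm by 190 mm) begins 51 mm behind the grasp point.
Start: joints at [-62.848, 18.392, -4.016, 83.108, 1.295, 78.541, -3.26], TCP at [0.288, 0.583, 0.209] pointing down, gripper open.
Joint ranges: [-163.93, 163.93], [-17.29, 119.83], [-79.2, 71.16], [3.27, 140.29], [-89.18, 269.18], [5.43, 117.66], [-154.24, 154.24]. Speed limits (degrees/s): [147.25, 147.25, 180, 180, 180, 180, 180].

INTERFACE

Orientations are given as [roll, pitch, yaw] about the fixed x, y, z axes, in that order (R = Rz(yaw) Ry(pitch) Rx(roll)).
In Python, from cell import env gives the robot as it stands.
- The arm moves only by the tool jog_arm, never from a script. Its argument "motion" is a list that holds one entry, the list of rows, each a list of 7 numbers: the shift along the tool's x, y, z in units of 0.1 m (1.0 is 0.1 m), then the turn, a rotation vector about the tool's x, y, z in units of 180 degrees (1.0 is 180 degrees), then the closure, from 0 (fully open) to 1 (shut). A call has 1 to 5 rows; each row is the pose to reach, as a shift and turn from the pose commanded when the call began, along the tool's axes at that moment, turning the shorter way round; what a row does not reach only later rows make up. A row lasts 1/10 s, in which the tool goes at most 50 mm and 8.59 degrees, less where a joint would pass 70% of its speed; a pose out of reach is approached as far as the arm can. A call with a number of a shift or a turn outside -1 to 1 is refused whole. A call with a gripper value outside its range is refused whole. The fingers move at their own pace and stop on an object; "grip_force" is the grip in N (left out, the last holds). Time passes only in rows, so rows that repeat a pose let the fingers close. It gives the time, the measured TCP pose, the force, the opening and the grip force at its end, in the units of the state.
- env.get_obs(): the state, without advancing time (a new reading comes with each control period).
- env.read_camera(name): name is "scene" or "side" or "wrist"; returns (picture, depth): 384x512x3 uint8, red, green, blue; 384x512 float32, m along the optical axis (not along the pixel's ray), 0 where there is no reading.
- env.camera_info(name): a dict with "camera_matrix" (3x3 intrinsics, pixels), "k1" (the pictures are not rectified: a ray, as slopes to the right and down, at radius r is drawn at 1 + k1 r^2 times it, then the intrinsics apply), "origin" and "orientation" of the camera in the world; the wrist camera has in their place "mount" (4x4, takes a point from camera to tool coordinates, whose origin is the TCP and whose axes are the flange's). Camera axes: x right, y down, z forward; pixel columns grow to the right and rows downward; lengths in m; the calibration is good to about 2 mm. A picture is of the moment at which its call begins: read the wrist's pose just before it. camera_info takes no time and is no camera call.
- env.sign_off(): hands the job in; it is judged then, once.
The state is a dict: "time_s": time; "qpos": joint angles; "joint_velocities": joint speeds; "effort": joint torques, N m; "tool_pos": TCP position; "tool_rot": TCP orientation; "force": force on the tool from outside, world axes, zero at the start; "wrist_torque": the same for the moment, N m; "grip_width": finger opening in m; "grasp_force": force on a finger pad.
Only numpy, scipy, OpenCV 4.12 (cv2) and the standard library are available. Lean on these libraries where they do the work, as an engineer would, in place of code of your own. Each camera call takes 0.05 s, during which the arm holds its last target. There are 200 camera calls.

## Working session

There is one attempt and no reset: what is moved stays moved. The work goes in short steps, Python scripts to look and compute and a tool call to move; the robot and the scene stay as the last step left them, time stands still between calls to the robot, and variables do not carry over. Pictures are saved under pics/ and viewed, at most 10 in all, crops included, and the job is handed in when it is done.

Besides the shell and the picture viewer there is one more tool, called after "Request:" as name(argument=value, ...), one argument or row to a line, values as JSON. jog_arm: Moves the arm, as the interface text tells. Shifts and turns lie within -1 to 1; 1 stands for 0.1 m of shift or 180 degrees of turn. Its arguments: {"type":"object","properties":{"motion":{"type":"array","items":{"type":"array","items":{"type":"array","items":{"type":"number"}}}},"grip_force":{"type":"number"}},"required":["motion"]}

```bash
ls; mkdir -p pics; python3 - <<'E'
from cell import env
import cv2,numpy as np
o=env.get_obs();print({k:np.round(v,3).tolist() for k,v in o.items()})
for n in ["scene","side","wrist"]:
    print(n,env.camera_info(n))
for n in ["scene","side"]:
    im,d=env.read_camera(n);np.savez(f"{n}0.npz",im=im,d=d)
    cv2.imwrite(f"pics/{n}0.png",cv2.resize(im[:,:,::-1],None,fx=1.5,fy=1.5))
E
```

```text
pics
{'time_s': 0.0, 'qpos': [-62.847, 18.439, -4.016, 83.175, 1.294, 78.541, -3.261], 'joint_velocities': [-0.064, -0.047, 0.054, 0.049, -0.06, -0.01, 0.065], 'effort': [-0.0, -49.127, -0.404, -31.253, -0.064, 0.044, 0.0], 'tool_pos': [0.288, 0.582, 0.208], 'tool_rot': [-179.891, 0.005, 153.656], 'force': [0.75, -0.688, -0.497], 'wrist_torque': [-0.026, -0.006, 0.021], 'grasp_force': 0.0, 'grip_width': 0.087}
scene {'camera_matrix': array([[402.67682921,   0.        , 257.77496289],
       [  0.        , 402.67682921, 185.88683016],
       [  0.        ,   0.        ,   1.        ]]), 'k1': -0.03253073786876427, 'origin': array([-0.14725301, -0.65558617,  1.1017595 ]), 'orientation': array([-139.00204937,    1.01267756,  -53.08371578])}
side {'camera_matrix': array([[350.13432468,   0.        , 262.54174994],
       [  0.        , 350.13432468, 195.75365638],
       [  0.        ,   0.        ,   1.        ]]), 'k1': 0.030389751166542543, 'origin': array([0.54201291, 0.96702304, 0.55874128]), 'orientation': array([-112.22118763,    0.42881907,  178.57520601])}
wrist {'camera_matrix': array([[283.1303771 ,   0.        , 257.82598139],
       [  0.        , 283.1303771 , 190.86636262],
       [  0.        ,   0.        ,   1.        ]]), 'k1': 0.011130254866010604, 'mount': array([[ 4.47922312e-04, -9.61670232e-01, -2.74208249e-01,
         7.48109563e-02],
       [ 9.99999886e-01,  3.85861277e-04,  2.80264934e-04,
        -1.90863122e-04],
       [-1.63716099e-04, -2.74208344e-01,  9.61670296e-01,
        -1.77461577e-01],
       [ 0.00000000e+00,  0.00000000e+00,  0.00000000e+00,
         1.00000000e+00]])}
```

View pics/scene0.png

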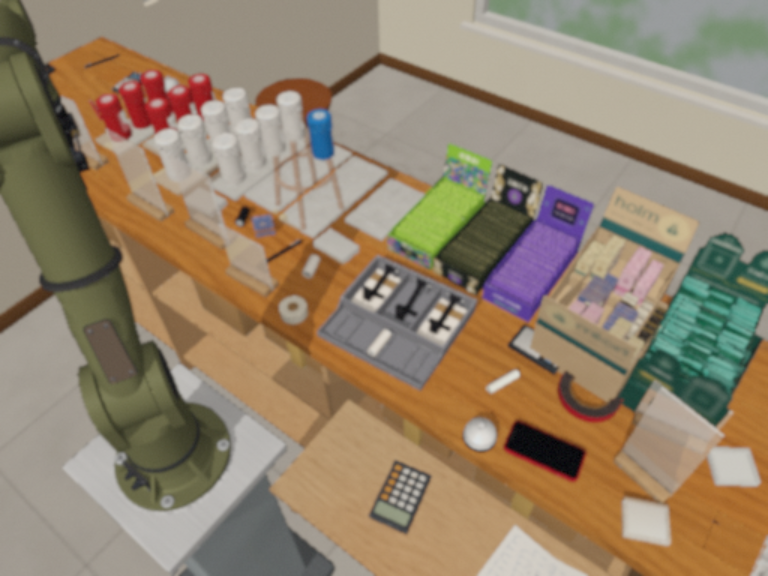

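View pics/side0.png

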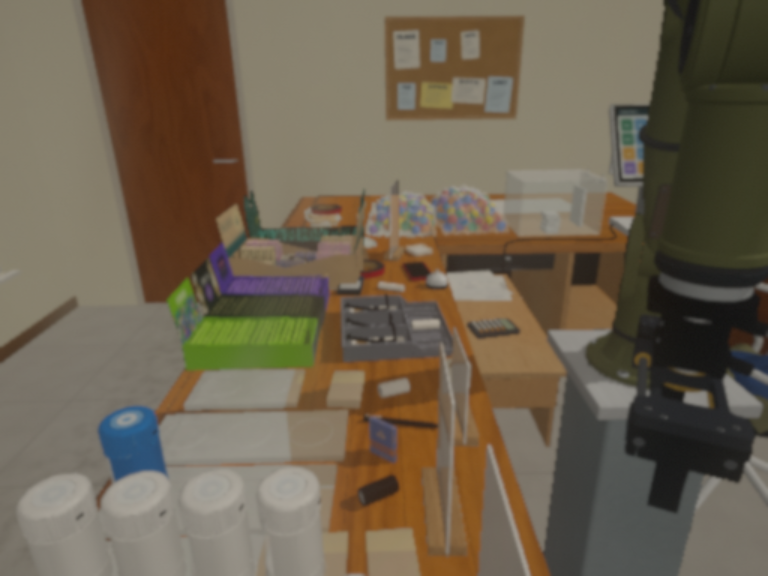

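The scene view (1.5× pixels) shows the tray with corners near (320,333), (382,257), (477,318) and (422,384). The pale fat roll is at (312,265) and the slim roll at (503,381), with a black look-alike at (243,214). The side view shows the fat roll at (394,388), the slim roll at (391,287), and the plates to the left of the arm's route.

```bash
cat > h.py <<'E'
import numpy as np, cv2
from scipy.spatial.transform import Rotation as R
from cell import env
def cam(n,obs=None):
    c=env.camera_info(n)
    if n=="wrist":
        T=np.eye(4);T[:3,:3]=R.from_euler("xyz",obs["tool_rot"],degrees=True).as_matrix();T[:3,3]=obs["tool_pos"]
        T=T@c["mount"];return c,T[:3,:3],T[:3,3]
    return c,R.from_euler("xyz",c["orientation"],degrees=True).as_matrix(),np.array(c["origin"])
def rays(C,px):
    c,Rm,o=C;K=c["camera_matrix"]
    p=cv2.undistortPoints(np.float64(px).reshape(-1,1,2),K,np.array([c["k1"],0,0,0.]))[:,0]
    return np.c_[p,np.ones(len(p))]@Rm.T
def onplane(C,px,z):
    r=rays(C,px);return C[2]+r*((z-C[2][2])/r[:,2])[:,None]
def cloud(C,d):
    v,u=np.mgrid[:384,:512];r=rays(C,np.c_[u.ravel(),v.ravel()])
    return (C[2]+r*d.reshape(-1,1)).reshape(384,512,3)
def project(C,P):
    c,Rm,o=C
    rv=cv2.Rodrigues(Rm.T)[0];return cv2.projectPoints(np.float64(P).reshape(-1,1,3),rv,-Rm.T@o,c["camera_matrix"],np.array([c["k1"],0,0,0.]))[0][:,0]
def rect(px_or_xy):
    return cv2.minAreaRect(np.float32(px_or_xy))
def axis(xy):
    """centre of the bounding rectangle, long side, short side, yaw of long side"""
    (c,(w,h),a)=rect(xy*1000)
    if w<h:w,h,a=h,w,a+90
    return np.round([*c,w,h,(a+90)%180-90],1)
E
python3 - <<'E'
from h import *
for n,seeds in [("scene",dict(fat=(208,177),slim=(335,254),black=(162,143))),("side",dict(fat=(263,259),slim=(260,191)))]:
    z=np.load(n+"0.npz");im,d=z["im"],z["d"];C=cam(n);P=cloud(C,d)
    hsv=cv2.cvtColor(im,cv2.COLOR_RGB2HSV)
    for k,(u,v) in seeds.items():
        print(n,k,im[v,u],hsv[v,u],np.round(P[v,u],3))
        m=((hsv[...,1]<80)&(hsv[...,2]>140)).astype(np.uint8)
        l=cv2.connectedComponents(m)[1]
        if l[v,u]:
            q=P[l==l[v,u]];print(len(q),np.round(q.min(0),3),np.round(q.max(0),3))
            px=np.argwhere(l==l[v,u])[:,::-1];zz=.013 if k=="fat" else .009
            print(axis(onplane(C,px,zz)[:,:2]))
    # tray: grey
    m=(hsv[...,1]<50)&(hsv[...,2]<170)&(P[...,2]>.008)&(P[...,2]<.05)&(P[...,0]>.3)&(P[...,0]<.9)&(abs(P[...,1])<.4)&(d>0)
    q=cv2.connectedComponentsWithStats(m.astype(np.uint8));i=1+np.argmax(q[2][1:,4]);t=P[q[1]==i]
    print("tray",len(t),axis(t[:,:2]),t.min(0),t.max(0))
    c=np.argwhere(q[1]==i)[:,::-1];
    print("hull corners",cv2.approxPolyDP(cv2.convexHull(np.int32(c)),6,True)[:,0].tolist())
E
```

```text
scene fat [185 177 167] [ 17  25 185] [0.516 0.091 0.028]
100 [-0.147 -0.656 -0.002] [0.564 0.121 1.102]
[525.2 105.6  69.1  28.6  21.1]
scene slim [222 222 212] [ 30  11 222] [ 0.514 -0.436  0.014]
158 [-0.147 -0.656 -0.002] [ 0.565 -0.414  1.102]
[ 518.8 -434.4   83.2   21.8  -21.5]
scene black [23 20 24] [143  43  24] [0.547 0.362 0.025]
tray 2254 [ 514.7 -162.8  269.4  253.3  -85.7] [ 0.38077857 -0.3046389   0.00800827] [ 0.65002104 -0.02092945  0.04947045]
hull corners [[316, 199], [280, 258], [212, 222], [251, 171]]
side fat [144 136 123] [ 19  37 144] [0.524 0.115 0.017]
86 [0.501 0.103 0.013] [0.546 0.127 0.027]
[522.  102.7  52.4  27.2  25. ]
side slim [147 138 125] [ 18  38 147] [ 0.522 -0.427  0.011]
50 [ 0.484 -0.445  0.006] [ 0.552 -0.409  0.021]
[ 518.1 -443.7   85.4   34.5  -28.6]
tray 2525 [7.965e+02 2.359e+02 2.065e+02 1.256e+02 3.000e-01] [0.69301182 0.17302404 0.00806773] [0.89985178 0.29906402 0.01775573]
hull corners [[191, 276], [193, 305], [110, 308], [122, 276]]
```

```bash
cat >> h.py <<'E'
def plan(p0,e0,p1,e1,n):
    """n calls from commanded pose (p0,e0) to (p1,e1): prints the row of each call, tool units"""
    p0,p1=np.array(p0,float),np.array(p1,float);Ra=R.from_euler("xyz",e0,degrees=True);Rb=R.from_euler("xyz",e1,degrees=True)
    w=(Ra.inv()*Rb).as_rotvec();prev=Ra
    for i in range(n):
        cur=Ra*R.from_rotvec(w*(i+1)/n);s=prev.inv().apply((p1-p0)/n)/.1;t=(prev.inv()*cur).as_rotvec()/np.pi
        print(np.round(np.r_[s,t],4).tolist(),"rows>=",int(np.ceil(max(np.linalg.norm(s)*2,np.linalg.norm(t)*180/8.59))));prev=cur
E
python3 - <<'E'
from h import *
z=np.load("scene0.npz");im,d=z["im"],z["d"];C=cam("scene");P=cloud(C,d)
for u,v in [(150,155),(180,175),(165,188),(152,178),(182,192),(165,170),(195,207),(136,150),(112,142)]: print(u,v,np.round(P[v,u],3),np.round(onplane(C,[(u,v)],0.)[0],3))
b=(P[...,2]>.05)&(P[...,2]<.26)&(P[...,0]>.3)&(P[...,0]<.55)&(P[...,1]>.05)&(P[...,1]<.8)&(d>0)
q=P[b]
for y in np.arange(.05,.8,.04):
    s=q[(q[:,1]>=y)&(q[:,1]<y+.04)]
    if len(s)>3: print(round(y,2),len(s),np.round(s.min(0),3),np.round(s.max(0),3))
plan([.288,.583,.399],[180,0,153.7],[.525,.106,.3],[180,0,23],6)
E
```

```text
150 155 [0.412 0.253 0.129] [0.486 0.374 0.   ]
180 175 [0.475 0.197 0.007] [0.479 0.203 0.   ]
165 188 [0.39  0.185 0.021] [0.4   0.202 0.   ]
152 178 [0.397 0.261 0.019] [0.406 0.277 0.   ]
182 192 [0.42  0.133 0.007] [0.423 0.138 0.   ]
165 170 [0.413 0.19  0.092] [0.464 0.267 0.   ]
195 207 [0.388 0.037 0.026] [0.4   0.054 0.   ]
136 150 [0.462 0.42  0.02 ] [0.473 0.44  0.   ]
112 142 [0.442 0.547 0.009] [0.447 0.556 0.   ]
0.13 154 [0.411 0.131 0.051] [0.418 0.169 0.155]
0.17 158 [0.409 0.17  0.05 ] [0.416 0.21  0.155]
0.21 146 [0.408 0.21  0.05 ] [0.416 0.25  0.155]
0.25 83 [0.409 0.251 0.051] [0.55  0.29  0.154]
0.29 29 [0.458 0.291 0.051] [0.541 0.33  0.224]
0.33 222 [0.457 0.33  0.051] [0.465 0.37  0.23 ]
0.37 224 [0.458 0.37  0.051] [0.466 0.41  0.228]
0.41 207 [0.458 0.41  0.05 ] [0.466 0.45  0.228]
0.45 146 [0.458 0.45  0.052] [0.468 0.482 0.228]
0.53 146 [0.431 0.541 0.051] [0.44  0.57  0.225]
0.57 184 [0.431 0.57  0.053] [0.441 0.61  0.226]
0.61 284 [0.43  0.61  0.051] [0.55  0.65  0.227]
0.65 201 [0.432 0.65  0.053] [0.549 0.69  0.228]
0.69 6 [0.437 0.691 0.067] [0.439 0.693 0.191]
[-0.7064, -0.5377, 0.165, 0.0, -0.0, 0.121] rows>= 3
[-0.8555, -0.2372, 0.165, 0.0, -0.0, 0.121] rows>= 3
[-0.8824, 0.0972, 0.165, -0.0, -0.0, 0.121] rows>= 3
[-0.7833, 0.4177, 0.165, -0.0, -0.0, 0.121] rows>= 3
[-0.5723, 0.6786, 0.165, 0.0, -0.0, 0.121] rows>= 3
[-0.2797, 0.8425, 0.165, -0.0, -0.0, 0.121] rows>= 3
```

Request:
jog_arm(
  motion=[
    [[0,0,-1,0,0,0,0.3],[0,0,-1,0,0,0,0.3],[0,0,-1,0,0,0,0.3]],
  ],
)

```text
time_s: 0.4
tool_pos: [0.2895, 0.5851, 0.317]
tool_rot: [179.3, -0.0, 153.7]
force: [1.0, 0.5, 0.4]
grip_width: 0.0704
grasp_force: 0.0
```

Request:
jog_arm(
  motion=[
    [[0,0,-0.9,0,0,0,0.3],[0,0,-0.9,0,0,0,0.3],[0,0,-0.9,0,0,0,0.3]],
  ],
)

```text
time_s: 0.7
tool_pos: [0.289, 0.5839, 0.4053]
tool_rot: [179.4, -0.0, 153.7]
force: [0.4, 0.2, -0.5]
grip_width: 0.0616
grasp_force: 0.0
```

Request:
jog_arm(
  motion=[
    [[-0.706,-0.538,0.165,0,0,0.121,0.3],[-0.706,-0.538,0.165,0,0,0.121,0.3],[-0.706,-0.538,0.165,0,0,0.121,0.3]],
  ],
)

```text
time_s: 1.0
tool_pos: [0.3328, 0.4968, 0.3814]
tool_rot: [-179.9, 0.3, 131.0]
force: [1.1, 0.9, 0.3]
grip_width: 0.0608
grasp_force: 0.0
```

Request:
jog_arm(
  motion=[
    [[-0.856,-0.237,0.165,0,0,0.121,0.3],[-0.856,-0.237,0.165,0,0,0.121,0.3],[-0.856,-0.237,0.165,0,0,0.121,0.3]],
  ],
)

```text
time_s: 1.3
tool_pos: [0.3717, 0.4168, 0.3649]
tool_rot: [180.0, 0.2, 109.2]
force: [0.1, -0.5, -0.0]
grip_width: 0.061
grasp_force: 0.0
```

Request:
jog_arm(
  motion=[
    [[-0.882,0.097,0.165,0,0,0.121,0.3],[-0.882,0.097,0.165,0,0,0.121,0.3],[-0.882,0.097,0.165,0,0,0.121,0.3]],
  ],
)

```text
time_s: 1.6
tool_pos: [0.4105, 0.3369, 0.3483]
tool_rot: [180.0, 0.2, 87.4]
force: [0.7, -0.1, 0.5]
grip_width: 0.0609
grasp_force: 0.0
```

Request:
jog_arm(
  motion=[
    [[-0.783,0.418,0.165,0,0,0.121,0.3],[-0.783,0.418,0.165,0,0,0.121,0.3],[-0.783,0.418,0.165,0,0,0.121,0.3]],
  ],
)

```text
time_s: 1.9
tool_pos: [0.4491, 0.2572, 0.3316]
tool_rot: [179.9, 0.2, 65.6]
force: [-0.6, 0.3, -0.4]
grip_width: 0.0609
grasp_force: 0.0
```

Request:
jog_arm(
  motion=[
    [[-0.572,0.679,0.165,0,0,0.121,0.3],[-0.572,0.679,0.165,0,0,0.121,0.3],[-0.572,0.679,0.165,0,0,0.121,0.3]],
  ],
)

```text
time_s: 2.2
tool_pos: [0.4879, 0.1775, 0.3149]
tool_rot: [179.9, 0.2, 43.9]
force: [-0.8, -0.8, -0.1]
grip_width: 0.0611
grasp_force: 0.0
```

Request:
jog_arm(
  motion=[
    [[-0.28,0.842,0.165,0,0,0.121,0.3],[-0.28,0.842,0.165,0,0,0.121,0.3],[-0.28,0.842,0.165,0,0,0.121,0.3],[-0.28,0.842,0.165,0,0,0.121,0.3],[-0.28,0.842,0.165,0,0,0.121,0.3]],
  ],
)

```text
time_s: 2.7
tool_pos: [0.5248, 0.1064, 0.2994]
tool_rot: [-180.0, 0.0, 23.2]
force: [-0.6, 0.5, -0.1]
grip_width: 0.0606
grasp_force: 0.0
```

```bash
cat > wr.py <<'E'
import sys
from h import *
o=env.get_obs();im,d=env.read_camera("wrist");n=sys.argv[1]
np.savez(n+".npz",im=im,d=d,p=o["tool_pos"],r=o["tool_rot"])
cv2.imwrite(f"pics/{n}.png",im[:,:,::-1]);print(np.round(o["tool_pos"],4),np.round(o["tool_rot"],2),np.round(o["qpos"],1),o["time_s"])
E
python3 wr.py w1
```

```text
[0.5248 0.1064 0.2994] [-1.7996e+02  2.0000e-02  2.3170e+01] [-37.2   2.3  23.8  91.8  -1.   86.1 -80.1] 2.7
```

View pics/w1.png

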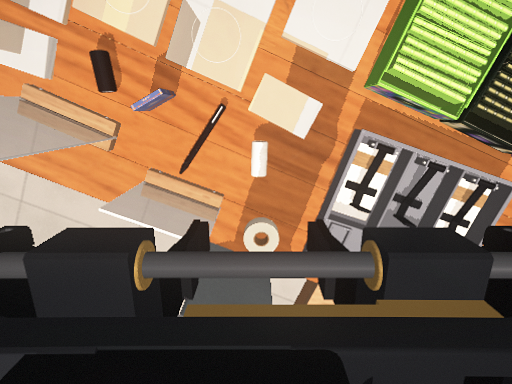

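```bash
cat > meas.py <<'E'
import sys
from h import *
n,x,y,zc,dz=sys.argv[1],*map(float,sys.argv[2:6])   # expected xy, centre height, diameter
f=np.load(n+".npz");C=cam("wrist",dict(tool_pos=f["p"],tool_rot=f["r"]));P=cloud(C,f["d"]);hsv=cv2.cvtColor(f["im"],cv2.COLOR_RGB2HSV)
near=np.hypot(P[...,0]-x,P[...,1]-y)<.07
m=near&(hsv[...,1]<75)&(hsv[...,2]>110)
l,s=cv2.connectedComponentsWithStats(m.astype(np.uint8))[1:3];i=1+np.argmax(s[1:,4]);px=np.argwhere(l==i)[:,::-1]
print("px",len(px),px.mean(0).round(),"ray on centre plane",axis(onplane(C,px,zc)[:,:2]))
q=P[near&(P[...,2]>zc*.8)&(P[...,2]<.04)];print("depth",len(q),axis(q[:,:2]),"top",np.percentile(q[:,2],98).round(4))
E
python3 meas.py w1 .525 .106 .013 .026
```

```text
px 538 [259. 159.] ray on centre plane [523.4 103.9  58.3  25.5  21.1]
depth 736 [548.5  94.1  98.7  62.7  12.1] top 0.0282
```

The wrist view shows the fat roll alone at (259,159) with clear space around it. It measures 58×25 mm, which matches, so I'll descend and grasp it.

Request:
jog_arm(
  motion=[
    [[-0.02,0.014,0.5,0,0,0.011,0.35],[-0.02,0.014,1,0,0,0.011,0.35],[-0.02,0.014,1,0,0,0.011,0.35]],
  ],
)

```text
time_s: 3.05
tool_pos: [0.5182, 0.1034, 0.193]
tool_rot: [-179.9, 0.8, 21.2]
force: [-1.8, 0.1, -0.1]
grip_width: 0.0566
grasp_force: 0.0
```

Request:
jog_arm(
  motion=[
    [[0,0,0.4,0,0,0,0.4],[0,0,0.8,0,0,0,0.4],[0,0,1,0,0,0,0.4]],
  ],
)

```text
time_s: 3.35
tool_pos: [0.5236, 0.1045, 0.0994]
tool_rot: [-180.0, 0.0, 21.2]
force: [0.1, 0.1, -0.4]
grip_width: 0.0524
grasp_force: 0.0
```

Request:
jog_arm(
  motion=[
    [[0,0,0.25,0,0,0,0.4],[0,0,0.5,0,0,0,0.4],[0,0,0.77,0,0,0,0.4],[0,0,0.77,0,0,0,0.4],[0,0,0.77,0,0,0,0.4]],
  ],
)

```text
time_s: 3.85
tool_pos: [0.5253, 0.1044, 0.0247]
tool_rot: [180.0, -0.1, 21.1]
force: [1.3, 0.2, 0.0]
grip_width: 0.0522
grasp_force: 0.0
```

Request:
jog_arm(
  motion=[
    [[0,0,0,0,0,0,0.6],[0,0,0,0,0,0,0.75],[0,0,0,0,0,0,0.85],[0,0,0,0,0,0,0.85],[0,0,0,0,0,0,0.85]],
  ],
  grip_force=20,
)

```text
time_s: 4.35
tool_pos: [0.524, 0.1034, 0.0231]
tool_rot: [-180.0, -0.0, 21.0]
force: [-0.3, 0.4, -0.0]
grip_width: 0.0202
grasp_force: 0.0
```

```bash
python3 wr.py w2; python3 - <<'E'
from h import *
o=env.get_obs();print(o["grip_width"],o["grasp_force"])
im,d=env.read_camera("side");C=cam("side")
a=cv2.resize(im[200:320,200:360,::-1],None,fx=4,fy=4,interpolation=cv2.INTER_CUBIC)
cv2.imwrite("pics/side2.png",a)
E
```

```text
[0.524  0.1034 0.0231] [-1.7999e+02 -2.0000e-02  2.1000e+01] [-34.9  14.9  23.4 111.9  -7.2  54.6 -77. ] 4.35
0.01768587709429292 0.0
```

View pics/side2.png

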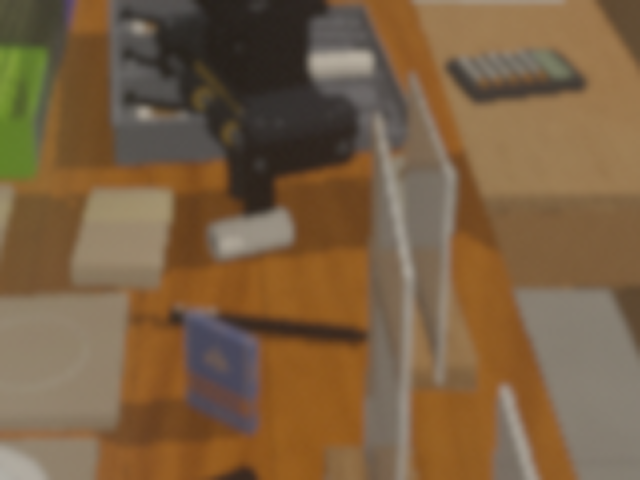

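The fingers closed on nothing. The fat roll now lies just left of them, at (250,235) in this crop. I'll rise and measure again.

Request:
jog_arm(
  motion=[
    [[0,0,-0.5,0,0,0,0.85],[0,0,-1,0,0,0,0.6],[0,0,-1,0,0,0,0.3],[0,0,-1,0,0,0,0.3],[0,0,-1,0,0,0,0.3]],
  ],
)

```text
time_s: 4.95
tool_pos: [0.5229, 0.1032, 0.1217]
tool_rot: [-180.0, 0.1, 21.0]
force: [-0.7, -0.3, -0.6]
grip_width: 0.0387
grasp_force: 0.0
```

Request:
jog_arm(
  motion=[
    [[0,0,-0.5,0,0,0,0.3],[0,0,-0.8,0,0,0,0.3],[0,0,-0.8,0,0,0,0.3],[0,0,-0.8,0,0,0,0.3]],
  ],
)

```text
time_s: 5.35
tool_pos: [0.5233, 0.1033, 0.2017]
tool_rot: [-180.0, 0.1, 21.0]
force: [-0.5, -0.6, -0.6]
grip_width: 0.0601
grasp_force: 0.0
```

```bash
python3 wr.py w3; python3 meas.py w3 .524 .12 .013 .026
python3 - <<'E'
from h import *
im,d=env.read_camera("side");C=cam("side");P=cloud(C,d);hsv=cv2.cvtColor(im,cv2.COLOR_RGB2HSV)
m=(hsv[...,1]<90)&(hsv[...,2]>100)&(np.hypot(P[...,0]-.52,P[...,1]-.12)<.07)&(P[...,2]>0.003)
px=np.argwhere(m)[:,::-1];print(len(px),axis(onplane(C,px,.013)[:,:2]),axis(P[m][:,:2]))
im,d=env.read_camera("scene");C=cam("scene");P=cloud(C,d);hsv=cv2.cvtColor(im,cv2.COLOR_RGB2HSV)
m=(hsv[...,1]<75)&(hsv[...,2]>140)&(np.hypot(P[...,0]-.52,P[...,1]-.12)<.05)
px=np.argwhere(m)[:,::-1];print(len(px),axis(onplane(C,px,.013)[:,:2]) if len(px)>5 else "")
E
```

```text
[0.5233 0.1033 0.2017] [-1.7999e+02  9.0000e-02  2.1000e+01] [-37.1   4.3  24.4 101.1  -1.8  75.2 -81.3] 5.35
px 847 [257. 168.] ray on centre plane [523.7 103.7  60.3  24.6  20.5]
depth 1080 [551.6 101.4 102.8  53.6  22.7] top 0.0282
308 [-2.0442600e+04  7.3323180e+05  1.7078452e+06  1.1687000e+03
 -8.8300000e+01] [524.4 112.5 125.2  76.9 -18.5]
144 [735.5 368.6 744.1 109.2  47. ]
```

```bash
python3 - <<'E'
from h import *
c=env.camera_info("wrist");M=np.linalg.inv(c["mount"])
for p in [(0,.0087,.014),(0,-.0087,.014),(0,0,0),(0,0,.0)]:
    print(p,cv2.projectPoints(np.float64([p]),cv2.Rodrigues(M[:3,:3])[0],M[:3,3],c["camera_matrix"],np.array([c["k1"],0,0,0.]))[0].ravel().round(1))
E
```

```text
(0, 0.0087, 0.014) [269.4 218.2]
(0, -0.0087, 0.014) [245.3 218.2]
(0, 0, 0) [257.3 225.8]
(0, 0, 0.0) [257.3 225.8]
```

View pics/w2.png

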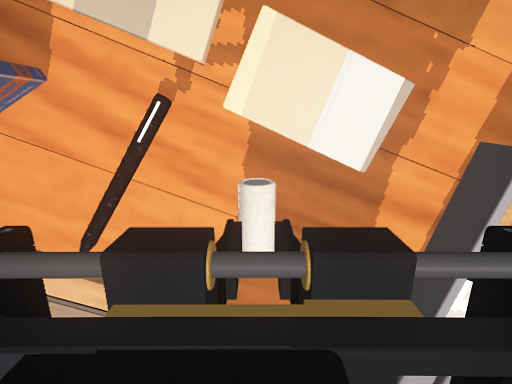

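The wrist view shows the roll between the fingers, at (257,215), and not displaced. I'll use the depth image to check where the fingertips really are.

```bash
python3 - <<'E'
from h import *
c=env.camera_info("wrist");M=c["mount"]
for n in ["w2","w3"]:
    f=np.load(n+".npz");P=cloud((c,M[:3,:3],M[:3,3]),f["d"])*1000
    print(n)
    for v in range(212,262,4):
        print(v,[ (u,*np.round(P[v,u]).astype(int)) for u in ((226,232,238,244,257,270,276,282,288) if n=="w2" else (180,190,196,202,206,310,316,324))])
E
```

```text
w2
212 [(226, np.int64(2), np.int64(-23), np.int64(21)), (232, np.int64(2), np.int64(-19), np.int64(22)), (238, np.int64(8), np.int64(-13), np.int64(5)), (244, np.int64(11), np.int64(-9), np.int64(-2)), (257, np.int64(12), np.int64(0), np.int64(-5)), (270, np.int64(10), np.int64(8), np.int64(0)), (276, np.int64(2), np.int64(14), np.int64(21)), (282, np.int64(2), np.int64(18), np.int64(22)), (288, np.int64(2), np.int64(23), np.int64(22))]
216 [(226, np.int64(-2), np.int64(-24), np.int64(22)), (232, np.int64(-1), np.int64(-19), np.int64(22)), (238, np.int64(5), np.int64(-13), np.int64(5)), (244, np.int64(8), np.int64(-9), np.int64(-2)), (257, np.int64(9), np.int64(0), np.int64(-4)), (270, np.int64(7), np.int64(8), np.int64(0)), (276, np.int64(-1), np.int64(14), np.int64(22)), (282, np.int64(-1), np.int64(19), np.int64(22)), (288, np.int64(-1), np.int64(23), np.int64(22))]
220 [(226, np.int64(-5), np.int64(-24), np.int64(22)), (232, np.int64(11), np.int64(-15), np.int64(-17)), (238, np.int64(2), np.int64(-13), np.int64(5)), (244, np.int64(5), np.int64(-9), np.int64(-1)), (257, np.int64(
[... 9418 characters left out ...]
64(-18), np.int64(-100)), (202, np.int64(33), np.int64(-17), np.int64(-100)), (206, np.int64(33), np.int64(-15), np.int64(-101)), (310, np.int64(33), np.int64(16), np.int64(-101)), (316, np.int64(33), np.int64(18), np.int64(-100)), (324, np.int64(33), np.int64(20), np.int64(-101))]
260 [(180, np.int64(31), np.int64(-23), np.int64(-100)), (190, np.int64(32), np.int64(-20), np.int64(-102)), (196, np.int64(33), np.int64(-18), np.int64(-103)), (202, np.int64(32), np.int64(-16), np.int64(-102)), (206, np.int64(32), np.int64(-15), np.int64(-101)), (310, np.int64(32), np.int64(16), np.int64(-101)), (316, np.int64(32), np.int64(18), np.int64(-102)), (324, np.int64(32), np.int64(20), np.int64(-102))]
```

The depth image shows the visible fingertips about 18 mm behind the reported TCP, not 14 mm ahead. The fingers therefore closed above the roll. I'll descend about 32 mm deeper, in steps.

Request:
jog_arm(
  motion=[
    [[0,0,0.5,0,0,0,0.4],[0,0,1,0,0,0,0.4],[0,0,1,0,0,0,0.4]],
  ],
)

```text
time_s: 5.8
tool_pos: [0.5172, 0.1016, 0.0952]
tool_rot: [-180.0, 0.9, 21.0]
force: [-1.4, -0.4, 0.1]
grip_width: 0.0529
grasp_force: 0.0
```

Request:
jog_arm(
  motion=[
    [[0,0,0.3,0,0,0,0.4],[0,0,0.6,0,0,0,0.4],[0,0,0.8,0,0,0,0.4],[0,0,0.95,0,0,0,0.4],[0,0,0.95,0,0,0,0.4]],
  ],
)

```text
time_s: 6.3
tool_pos: [0.523, 0.1032, 0.0069]
tool_rot: [180.0, 0.2, 21.0]
force: [-0.4, -1.1, 1.4]
grip_width: 0.0523
grasp_force: 0.0
```

Request:
jog_arm(
  motion=[
    [[0,0,0.05,0,0,0,0.4],[0,0,0.1,0,0,0,0.4],[0,0,0.15,0,0,0,0.4],[0,0,0.15,0,0,0,0.4]],
  ],
)

```text
time_s: 6.7
tool_pos: [0.5236, 0.1033, -0.0075]
tool_rot: [-180.0, 0.0, 21.0]
force: [-0.5, -0.4, -0.3]
grip_width: 0.0523
grasp_force: 0.0
```

```bash
python3 wr.py w4; python3 - <<'E'
from h import *
c=env.camera_info("wrist");M=c["mount"];f=np.load("w4.npz");P=cloud((c,M[:3,:3],M[:3,3]),f["d"])*1000
m=(abs(P[...,0]-10)<3)&(abs(P[...,1])>23)&(abs(P[...,1])<45)&(P[...,2]>-60)
m[:200]=0
s=P[m];print(len(s),np.percentile(s[:,2],[50,90,97,100]).round(1)); print(env.get_obs()["force"])
q=P[m&(P[...,2]>-26)];print(np.sort(q[:,2])[-12:].round(1))
E
```

```text
[ 0.5236  0.1033 -0.0075] [-1.7999e+02  3.0000e-02  2.1000e+01] [-34.6  17.5  23.3 113.   -8.8  51.2 -75.7] 6.7
1901 [-31.4  -8.5  -8.   -6.4]
[0.60990578 0.31386441 0.03242124]
[-7.4 -7.4 -7.4 -7.3 -7.3 -7.2 -7.2 -7.2 -7.2 -7.2 -6.9 -6.4]
```

Request:
jog_arm(
  motion=[
    [[0,0,0,0,0,0,0.6],[0,0,0,0,0,0,0.75],[0,0,0,0,0,0,0.85],[0,0,0,0,0,0,0.85],[0,0,0,0,0,0,0.85]],
  ],
  grip_force=20,
)

```text
time_s: 7.25
tool_pos: [0.524, 0.1035, -0.0071]
tool_rot: [-180.0, -0.0, 21.0]
force: [-0.8, -0.3, 0.1]
grip_width: 0.0256
grasp_force: 20.0
```

```bash
python3 wr.py w5; python3 - <<'E'
from h import *
c=env.camera_info("wrist");M=c["mount"];f=np.load("w5.npz");P=cloud((c,M[:3,:3],M[:3,3]),f["d"])*1000
o=env.get_obs();print(o["grip_width"],o["grasp_force"])
for v in (200,204,208,210,212,214,216,218,220,222,224): print(v,[tuple(P[v,u].round(0)) for u in (226,284)])
E
```

```text
[ 0.524   0.1035 -0.0071] [-1.7999e+02 -2.0000e-02  2.1000e+01] [-34.6  17.5  23.3 113.   -8.8  51.2 -75.7] 7.25
0.025812527182342518 19.999812841415405
200 [(np.float64(21.0), np.float64(-20.0), np.float64(-9.0)), (np.float64(21.0), np.float64(17.0), np.float64(-9.0))]
204 [(np.float64(18.0), np.float64(-20.0), np.float64(-8.0)), (np.float64(18.0), np.float64(17.0), np.float64(-8.0))]
208 [(np.float64(16.0), np.float64(-20.0), np.float64(-9.0)), (np.float64(16.0), np.float64(17.0), np.float64(-9.0))]
210 [(np.float64(14.0), np.float64(-20.0), np.float64(-9.0)), (np.float64(15.0), np.float64(17.0), np.float64(-10.0))]
212 [(np.float64(13.0), np.float64(-20.0), np.float64(-9.0)), (np.float64(13.0), np.float64(17.0), np.float64(-8.0))]
214 [(np.float64(12.0), np.float64(-20.0), np.float64(-10.0)), (np.float64(12.0), np.float64(17.0), np.float64(-9.0))]
216 [(np.float64(11.0), np.float64(-20.0), np.float64(-9.0)), (np.float64(11.0), np.float64(17.0), np.float64(-9.0))]
218 [(np.float64(9.0), np.float64(-20.0), np.float64(-7.0)), (np.float64(9.0), np.float64(17.0), np.float64(-8.0))]
220 [(np.float64(11.0), np.float64(-19.0), np.float64(-17.0)), (np.float64(8.0), np.float64(17.0), np.float64(-8.0))]
222 [(np.float64(12.0), np.float64(-18.0), np.float64(-22.0)), (np.float64(10.0), np.float64(16.0), np.float64(-17.0))]
224 [(np.float64(12.0), np.float64(-18.0), np.float64(-25.0)), (np.float64(9.0), np.float64(16.0), np.float64(-19.0))]
```

Held: 25.6 mm wide at 20 N. Next I'll lift and go over the left trough to measure the tray.

```bash
python3 - <<'E'
from h import *
plan([.5235,.1034,.143],[180,0,21],[.434,-.081,.303],[180,0,4],3)
E
```

```text
[-0.4988, 0.4669, -0.5333, -0.0, -0.0, 0.0315] rows>= 2
[-0.4503, 0.5139, -0.5333, -0.0, -0.0, 0.0315] rows>= 2
[-0.3973, 0.5558, -0.5333, -0.0, -0.0, 0.0315] rows>= 2
```

Request:
jog_arm(
  motion=[
    [[0,0,-0.25,0,0,0,0.85],[0,0,-0.6,0,0,0,0.85],[0,0,-1,0,0,0,0.85]],
  ],
)

```text
time_s: 7.6
tool_pos: [0.5223, 0.1028, 0.0923]
tool_rot: [180.0, 0.2, 21.0]
force: [0.7, 0.8, -1.6]
grip_width: 0.0253
grasp_force: 20.0
```

Request:
jog_arm(
  motion=[
    [[0,0,-0.5,0,0,0,0.85],[0,0,-0.5,0,0,0,0.85],[0,0,-0.5,0,0,0,0.85]],
  ],
)

```text
time_s: 7.9
tool_pos: [0.5243, 0.1035, 0.1436]
tool_rot: [-180.0, -0.1, 21.0]
force: [0.6, -0.4, -3.3]
grip_width: 0.0251
grasp_force: 20.0
```

Request:
jog_arm(
  motion=[
    [[-0.499,0.467,-0.533,0,0,0.031,0.85],[-0.499,0.467,-0.533,0,0,0.031,0.85],[-0.499,0.467,-0.533,0,0,0.031,0.85]],
  ],
)

```text
time_s: 8.2
tool_pos: [0.4937, 0.0373, 0.197]
tool_rot: [179.9, -0.0, 15.1]
force: [0.6, 0.3, -1.9]
grip_width: 0.0257
grasp_force: 20.0
```

Request:
jog_arm(
  motion=[
    [[-0.45,0.514,-0.533,0,0,0.032,0.85],[-0.45,0.514,-0.533,0,0,0.032,0.85],[-0.45,0.514,-0.533,0,0,0.032,0.85]],
  ],
)

```text
time_s: 8.5
tool_pos: [0.4642, -0.0235, 0.2505]
tool_rot: [180.0, -0.1, 9.3]
force: [1.7, -0.1, -1.6]
grip_width: 0.0253
grasp_force: 20.0
```

Request:
jog_arm(
  motion=[
    [[-0.397,0.556,-0.533,0,0,0.031,0.85],[-0.397,0.556,-0.533,0,0,0.031,0.85],[-0.397,0.556,-0.533,0,0,0.031,0.85],[-0.397,0.556,-0.533,0,0,0.031,0.85],[-0.397,0.556,-0.533,0,0,0.031,0.85]],
  ],
)

```text
time_s: 9.0
tool_pos: [0.4341, -0.0793, 0.3006]
tool_rot: [-180.0, 0.2, 4.2]
force: [-0.4, 0.1, -2.1]
grip_width: 0.0256
grasp_force: 20.0
```

```bash
python3 wr.py w6; cat > tray.py <<'E'
import sys
from h import *
f=np.load(sys.argv[1]+".npz");C=cam("wrist",dict(tool_pos=f["p"],tool_rot=f["r"]));P=cloud(C,f["d"]);hsv=cv2.cvtColor(f["im"],cv2.COLOR_RGB2HSV)
m=(P[...,2]>.012)&(P[...,2]<.044)&(hsv[...,1]<60)&(abs(P[...,0]-.515)<.17)&(abs(P[...,1]+.163)<.17)&(f["d"]>0)
m[222:]=0
l,s=cv2.connectedComponentsWithStats(m.astype(np.uint8))[1:3];i=1+np.argmax(s[1:,4]);q=P[l==i]
print("outline",axis(q[:,:2]),"bounds",q.min(0).round(3),q.max(0).round(3))
E
python3 tray.py w6
```

```text
[ 0.4341 -0.0793  0.3006] [-179.99    0.19    4.23] [-29.8 -12.   31.4 102.9   6.3  87.6 -85.1] 9.0
outline [ 517.  -163.1  270.5  249.6  -85.5] bounds [ 0.383 -0.305  0.012] [ 0.651 -0.019  0.044]
```

View pics/w6.png

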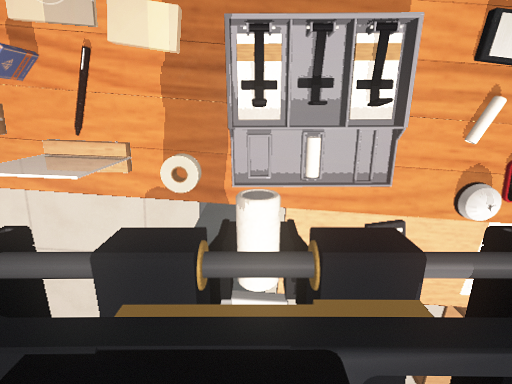

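The tray is seen whole. The fat trough is at (260,157), the mid roll at (314,157), the slim trough at (369,157), and the slim roll at (487,118). The outline of 270×250 mm matches the size given.

```bash
python3 - <<'E'
from h import *
f=np.load("w6.npz");C=cam("wrist",dict(tool_pos=f["p"],tool_rot=f["r"]));P=cloud(C,f["d"]);hsv=cv2.cvtColor(f["im"],cv2.COLOR_RGB2HSV)
a=np.radians(4.5);T=np.array([.517,-.1631]);Rt=np.array([[np.cos(a),-np.sin(a)],[np.sin(a),np.cos(a)]])
for n,p in dict(fat=(-.0745,.088),mid=(-.0745,0),slim=(-.0745,-.088),tab=(.010,0)).items():
    w=T+Rt@p;print(n,w.round(4),"px",project(C,[[*w,.011]]).round(1))
m=(hsv[...,1]<40)&(hsv[...,2]>190);m[200:]=0
l=cv2.connectedComponents(m.astype(np.uint8))[1];px=np.argwhere(l==l[157,314])[:,::-1];print("mid roll",len(px),axis(onplane(C,px,.014)[:,:2]))
px=np.argwhere(l==l[118,487])[:,::-1];print("slim roll",len(px),axis(onplane(C,px,.009)[:,:2]))
# trough edges: gray profile along rows through each trough (columns) and down columns
g=cv2.cvtColor(f["im"],cv2.COLOR_RGB2GRAY)
print("row157 238-285",g[155:160,238:286].mean(0).astype(int).tolist());print("row157 350-392",g[155:160,350:393].mean(0).astype(int).tolist())
print("col 260 rows125-190",g[125:190,256:264].mean(1).astype(int).tolist())
# tab top: points above 40 mm near expected
w=T+Rt@[.01,0];q=P[(P[...,2]>.036)&(P[...,2]<.06)&(np.hypot(P[...,0]-w[0],P[...,1]-w[1])<.025)];print("tab",len(q),q.mean(0).round(4),q.max(0).round(4),axis(q[:,:2]))
E
```

```text
fat [ 0.4358 -0.0812] px [[258.9 155.9]]
mid [ 0.4427 -0.1689] px [[312.1 155.7]]
slim [ 0.4496 -0.2567] px [[365.4 155.4]]
tab [ 0.527  -0.1623] px [[314.7 102.1]]
mid roll 523 [ 442.  -170.    69.5   21.5    4.1]
slim roll 532 [ 518.7 -438.8   79.8   18.8  -24. ]
row157 238-285 [181, 181, 181, 181, 181, 181, 180, 182, 184, 156, 171, 171, 174, 180, 182, 181, 181, 182, 181, 181, 181, 182, 181, 182, 182, 183, 182, 182, 183, 184, 148, 161, 177, 179, 182, 182, 182, 182, 181, 183, 182, 182, 182, 182, 182, 183, 182, 183]
row157 350-392 [182, 181, 182, 186, 144, 81, 126, 174, 178, 176, 181, 181, 180, 180, 180, 181, 180, 180, 181, 183, 159, 95, 103, 159, 175, 175, 180, 180, 180, 180, 179, 179, 181, 180, 178, 180, 179, 182, 167, 109, 66, 69, 69]
col 260 rows125-190 [122, 86, 151, 189, 147, 131, 138, 138, 126, 119, 179, 182, 179, 183, 183, 182, 182, 182, 181, 182, 182, 182, 182, 182, 181, 182, 182, 182, 182, 182, 182, 182, 182, 180, 182, 180, 181, 181, 181, 181, 181, 181, 181, 183, 176, 153, 136, 135, 136, 133, 98, 143, 193, 163, 133, 136, 137, 122, 97, 90, 157, 185, 181, 172, 217]
tab 59 [ 0.5256 -0.1611  0.0473] [ 0.5284 -0.151   0.0499] [ 525.6 -161.4   20.7    4.3  -86.3]
```

Request:
jog_arm(
  motion=[
    [[0.016,0.005,0.5,0,0,-0.003,0.85],[0.016,0.005,1,0,0,-0.003,0.85],[0.016,0.005,1,0,0,-0.003,0.85]],
  ],
)

```text
time_s: 9.35
tool_pos: [0.4295, -0.0799, 0.1945]
tool_rot: [-180.0, 1.0, 4.7]
force: [-1.3, 0.6, -3.1]
grip_width: 0.0252
grasp_force: 20.0
```

Request:
jog_arm(
  motion=[
    [[0,0,0.4,0,0,0,0.85],[0,0,0.8,0,0,0,0.85],[0,0,1,0,0,0,0.85]],
  ],
)

```text
time_s: 9.65
tool_pos: [0.4358, -0.0807, 0.1016]
tool_rot: [180.0, 0.1, 4.7]
force: [0.7, 0.4, -1.6]
grip_width: 0.0253
grasp_force: 20.0
```

Request:
jog_arm(
  motion=[
    [[0,0,0.3,0,0,0,0.85],[0,0,0.6,0,0,0,0.85],[0,0,0.75,0,0,0,0.85],[0,0,0.75,0,0,0,0.85],[0,0,0.75,0,0,0,0.85]],
  ],
)

```text
time_s: 10.15
tool_pos: [0.4379, -0.0812, 0.0291]
tool_rot: [180.0, -0.1, 4.7]
force: [-0.2, -0.5, -2.1]
grip_width: 0.0255
grasp_force: 20.0
```

```bash
python3 wr.py w7; python3 - <<'E'
from h import *
f=np.load("w7.npz");C=cam("wrist",dict(tool_pos=f["p"],tool_rot=f["r"]));P=cloud(C,f["d"]);hsv=cv2.cvtColor(f["im"],cv2.COLOR_RGB2HSV)
m=(hsv[...,1]<45)&(hsv[...,2]>180);m[:130]=0
l,s,c=cv2.connectedComponentsWithStats(m.astype(np.uint8))[1:4]
for i in range(1,len(s)):
    if s[i,4]>150:
        q=P[l==i];print(s[i],c[i].round(),q.min(0).round(4),q.max(0).round(4))
E
```

```text
[ 0.4379 -0.0812  0.0291] [ 1.7997e+02 -9.0000e-02  4.6800e+00] [-28.6   3.5  36.9 123.7  -2.6  53.4 -75.5] 10.15
[208 130 100  10 970] [258. 134.] [ 0.4909 -0.1115  0.0029] [ 0.5124 -0.0433  0.2067]
[488 130  24  10 235] [500. 135.] [ 0.5068 -0.2452  0.0136] [ 0.5136 -0.0752  0.2067]
[178 145  34  24 221] [188. 159.] [ 0.4753 -0.0752  0.0366] [ 0.5124 -0.0303  0.2067]
[ 284  162  205   82 4440] [324. 193.] [ 0.4163 -0.2156  0.0023] [ 0.5124 -0.0752  0.2067]
[ 200  166   30   79 1721] [215. 198.] [ 0.4095 -0.0752  0.0021] [ 0.5124 -0.0368  0.2067]
[ 365  167  114   84 6687] [425. 205.] [ 0.4179 -0.2426  0.0023] [ 0.5124 -0.0752  0.2067]
[ 236  178   48   74 2647] [259. 221.] [ 0.4325 -0.1002  0.0026] [ 0.5124 -0.0648  0.2067]
[  34  222   71   30 1515] [ 67. 237.] [ 0.4058 -0.0752  0.0236] [0.5124 0.0712 0.2067]
[ 44 278  53  23 906] [ 72. 288.] [ 0.368  -0.0752  0.0254] [0.5124 0.0678 0.2067]
[234 278  49  14 452] [258. 283.] [ 3.689e-01 -1.040e-01 -1.000e-04] [ 0.5124 -0.0678  0.2067]
[ 48 300  51  17 717] [ 73. 309.] [-0.4904 -0.0752 -0.9254] [0.5124 0.8178 0.2067]
```

View pics/w7.png

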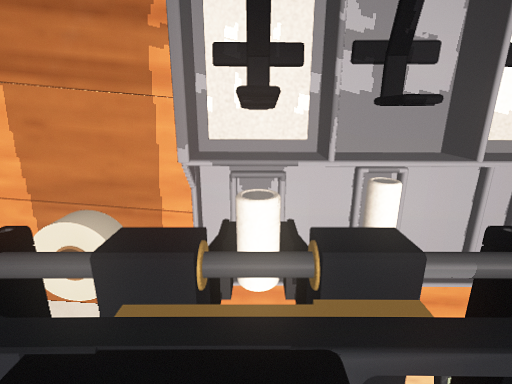

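The view shows the roll, at (259,215), centred over the fat trough, whose rims are at columns 230–285. I'll lower it.

Request:
jog_arm(
  motion=[
    [[-0.015,0,0.1,0,0,0,0.85],[-0.015,0,0.2,0,0,0,0.85],[-0.015,0,0.27,0,0,0,0.85],[-0.015,0,0.27,0,0,0,0.85],[-0.015,0,0.27,0,0,0,0.85]],
  ],
)

```text
time_s: 10.7
tool_pos: [0.4344, -0.0818, 0.0004]
tool_rot: [180.0, 0.0, 4.6]
force: [0.2, 0.1, -2.4]
grip_width: 0.0256
grasp_force: 20.0
```

Request:
jog_arm(
  motion=[
    [[0,0,0.02,0,0,0,0.85],[0,0,0.04,0,0,0,0.85],[0,0,0.05,0,0,0,0.85],[0,0,0.05,0,0,0,0.85]],
  ],
)

```text
time_s: 11.1
tool_pos: [0.4352, -0.0816, -0.0025]
tool_rot: [-179.9, 0.0, 4.6]
force: [-7.1, 1.8, 17.9]
grip_width: 0.0253
grasp_force: 29.9
```

Request:
jog_arm(
  motion=[
    [[0,0,-0.01,0,0,0,0.8],[0,0,-0.01,0,0,0,0.65],[0,0,-0.01,0,0,0,0.6],[0,0,-0.01,0,0,0,0.6],[0,0,-0.01,0,0,0,0.6]],
  ],
)

```text
time_s: 11.6
tool_pos: [0.4361, -0.081, -0.0024]
tool_rot: [-180.0, -0.2, 4.6]
force: [0.1, 1.2, 5.9]
grip_width: 0.034
grasp_force: 2.7
```

Request:
jog_arm(
  motion=[
    [[0,0,-0.2,0,0,0,0.6],[0,0,-0.5,0,0,0,0.6],[0,0,-1,0,0,0,0.5],[0,0,-1,0,0,0,0.5]],
  ],
)

```text
time_s: 12.0
tool_pos: [0.4399, -0.0821, 0.1026]
tool_rot: [-180.0, -0.7, 4.6]
force: [0.3, -0.5, -0.4]
grip_width: 0.0417
grasp_force: 0.0
```

Request:
jog_arm(
  motion=[
    [[0,0,-0.5,0,0,0,0.5],[0,0,-1,0,0,0,0.5],[0,0,-1,0,0,0,0.5],[0,0,-1,0,0,0,0.5]],
  ],
)

```text
time_s: 12.4
tool_pos: [0.4356, -0.0816, 0.1977]
tool_rot: [-180.0, -0.2, 4.6]
force: [-0.6, -0.7, -0.8]
grip_width: 0.0435
grasp_force: 0.0
```

```bash
python3 wr.py w8; python3 meas.py w8 .4356 -.0812 .016 .026; python3 tray.py w8; python3 - <<'E'
from h import *
f=np.load("w8.npz");C=cam("wrist",dict(tool_pos=f["p"],tool_rot=f["r"]));P=cloud(C,f["d"]);hsv=cv2.cvtColor(f["im"],cv2.COLOR_RGB2HSV)
m=(hsv[...,1]<40)&(hsv[...,2]>190)&(P[...,2]>.02)&(np.hypot(P[...,0]-.4356,P[...,1]+.081)<.05);q=P[m];print(len(q),axis(q[:,:2]),q.max(0).round(4))
a=f["im"][100:260,170:420,::-1];cv2.imwrite("pics/w8c.png",cv2.resize(a,None,fx=2.5,fy=2.5))
plan([.434,-.0815,.198],[180,0,4.5],[.519,-.437,.24],[180,0,-23],5)
E
```

```text
[ 0.4356 -0.0816  0.1977] [-179.96   -0.19    4.62] [-30.7  -9.9  34.5 112.8   5.7  75.2 -83.5] 12.4
px 6083 [264. 169.] ray on centre plane [438.7 -90.5 117.1 107.2 -83.9]
depth 2292 [445.5 -82.9 118.5  98.2   4.8] top 0.0396
outline [ 514.2 -163.6  271.3  243.3  -85.6] bounds [ 0.383 -0.305  0.012] [ 0.645 -0.021  0.044]
909 [435.  -66.1  96.1  58.3   0.9] [ 0.4835 -0.0369  0.0405]
[0.1137, 0.7221, -0.084, -0.0, -0.0, 0.0306] rows>= 2
[0.1824, 0.7079, -0.084, 0.0, -0.0, 0.0306] rows>= 2
[0.2494, 0.6872, -0.084, 0.0, -0.0, 0.0306] rows>= 2
[0.3141, 0.6601, -0.084, -0.0, -0.0, 0.0306] rows>= 2
[0.3759, 0.627, -0.084, 0.0, -0.0, 0.0306] rows>= 2
```

View pics/w8c.png

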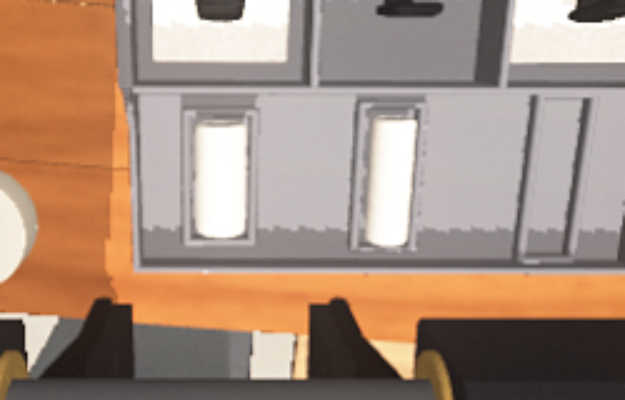

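The fat roll sits inside its trough, at (220,180) in the crop, with rims on every side. Next is the slim roll.

Request:
jog_arm(
  motion=[
    [[0.114,0.722,-0.084,0,0,0.031,0.4],[0.114,0.722,-0.084,0,0,0.031,0.4]],
  ],
)

```text
time_s: 12.65
tool_pos: [0.4511, -0.1556, 0.2038]
tool_rot: [179.9, 0.1, -1.2]
force: [-0.7, 0.2, 1.4]
grip_width: 0.0499
grasp_force: 0.0
```

Request:
jog_arm(
  motion=[
    [[0.182,0.708,-0.084,0,0,0.03,0.4],[0.182,0.708,-0.084,0,0,0.03,0.4]],
  ],
)

```text
time_s: 12.85
tool_pos: [0.4679, -0.2277, 0.2123]
tool_rot: [179.9, 0.1, -6.7]
force: [0.6, 0.0, -0.4]
grip_width: 0.0518
grasp_force: 0.0
```

Request:
jog_arm(
  motion=[
    [[0.249,0.687,-0.084,0,0,0.031,0.4],[0.249,0.687,-0.084,0,0,0.031,0.4]],
  ],
)

```text
time_s: 13.05
tool_pos: [0.4849, -0.2986, 0.2204]
tool_rot: [179.8, 0.1, -12.3]
force: [0.6, 0.5, -0.9]
grip_width: 0.0521
grasp_force: 0.0
```

Request:
jog_arm(
  motion=[
    [[0.314,0.66,-0.084,0,0,0.03,0.4],[0.314,0.66,-0.084,0,0,0.03,0.4]],
  ],
)

```text
time_s: 13.25
tool_pos: [0.5019, -0.3694, 0.228]
tool_rot: [179.8, 0.2, -17.6]
force: [0.1, -0.1, 0.3]
grip_width: 0.0521
grasp_force: 0.0
```

Request:
jog_arm(
  motion=[
    [[0.376,0.627,-0.084,0,0,0.031,0.4],[0.376,0.627,-0.084,0,0,0.031,0.4],[0.376,0.627,-0.084,0,0,0.031,0.4],[0.376,0.627,-0.084,0,0,0.031,0.4],[0.376,0.627,-0.084,0,0,0.031,0.4]],
  ],
)

```text
time_s: 13.75
tool_pos: [0.5202, -0.4354, 0.2374]
tool_rot: [-179.9, 0.1, -22.9]
force: [0.3, 0.3, 0.9]
grip_width: 0.0523
grasp_force: 0.0
```

```bash
python3 wr.py w9; python3 meas.py w9 .519 -.438 .009 .018
```

```text
[ 0.5202 -0.4354  0.2374] [-1.7991e+02  1.1000e-01 -2.2860e+01] [  1.7  28.2  52.6  77.5 -22.1  85.  -60. ] 13.75
px 659 [258. 164.] ray on centre plane [ 517.9 -434.4   76.7   17.6  -22.5]
depth 649 [ 519.3 -434.4   75.3   18.   -21.5] top 0.0204
```

Request:
jog_arm(
  motion=[
    [[-0.015,-0.01,0.5,0,0,-0.002,0.5],[-0.015,-0.01,1,0,0,-0.002,0.5],[-0.015,-0.01,1,0,0,-0.002,0.5]],
  ],
)

```text
time_s: 14.1
tool_pos: [0.5168, -0.4296, 0.1317]
tool_rot: [-179.7, 0.7, -22.4]
force: [0.4, 1.3, -0.2]
grip_width: 0.0444
grasp_force: 0.0
```

Request:
jog_arm(
  motion=[
    [[0,0,0.4,0,0,0,0.5],[0,0,0.8,0,0,0,0.5],[0,0,1,0,0,0,0.5],[0,0,1,0,0,0,0.5]],
  ],
)

```text
time_s: 14.5
tool_pos: [0.5191, -0.4334, 0.0377]
tool_rot: [-179.9, 0.2, -22.5]
force: [-1.3, 0.2, -0.2]
grip_width: 0.0436
grasp_force: 0.0
```

Request:
jog_arm(
  motion=[
    [[0,0,0.15,0,0,0,0.5],[0,0,0.3,0,0,0,0.5],[0,0,0.4,0,0,0,0.5],[0,0,0.52,0,0,0,0.5],[0,0,0.52,0,0,0,0.5]],
  ],
)

```text
time_s: 15.0
tool_pos: [0.5195, -0.436, -0.0131]
tool_rot: [180.0, -0.0, -22.6]
force: [0.1, -0.7, -0.3]
grip_width: 0.0435
grasp_force: 0.0
```

Request:
jog_arm(
  motion=[
    [[0,0,0,0,0,0,0.6],[0,0,0,0,0,0,0.7],[0,0,0,0,0,0,0.8],[0,0,0,0,0,0,0.95],[0,0,0,0,0,0,0.95]],
  ],
  grip_force=20,
)

```text
time_s: 15.5
tool_pos: [0.5193, -0.4355, -0.0132]
tool_rot: [180.0, -0.0, -22.6]
force: [-0.0, 0.5, 2.2]
grip_width: 0.0173
grasp_force: 20.6
```

```bash
python3 - <<'E'
from h import *
plan([.5185,-.4355,.138],[180,0,-22.6],[.4505,-.2568,.17],[180,0,4.5],3)
E
```

```text
[-0.4382, -0.4628, -0.1067, 0.0, 0.0, -0.0502] rows>= 2
[-0.3601, -0.5259, -0.1067, -0.0, 0.0, -0.0502] rows>= 2
[-0.273, -0.5759, -0.1067, 0.0, 0.0, -0.0502] rows>= 2
```

Request:
jog_arm(
  motion=[
    [[0,0,-0.25,0,0,0,0.95],[0,0,-0.6,0,0,0,0.95],[0,0,-1,0,0,0,0.95]],
  ],
)

```text
time_s: 15.8
tool_pos: [0.518, -0.4341, 0.0856]
tool_rot: [-179.9, 0.2, -22.6]
force: [1.1, -0.2, -1.5]
grip_width: 0.0172
grasp_force: 20.0
```

Request:
jog_arm(
  motion=[
    [[0,0,-0.5,0,0,0,0.95],[0,0,-0.5,0,0,0,0.95],[0,0,-0.5,0,0,0,0.95]],
  ],
)

```text
time_s: 16.1
tool_pos: [0.5195, -0.4356, 0.1374]
tool_rot: [-180.0, -0.1, -22.6]
force: [0.3, 0.8, -2.0]
grip_width: 0.0172
grasp_force: 20.0
```

Request:
jog_arm(
  motion=[
    [[-0.438,-0.463,-0.107,0,0,-0.05,0.95],[-0.438,-0.463,-0.107,0,0,-0.05,0.95],[-0.438,-0.463,-0.107,0,0,-0.05,0.95]],
  ],
)

```text
time_s: 16.4
tool_pos: [0.4959, -0.3721, 0.1449]
tool_rot: [-179.8, 0.2, -13.4]
force: [0.2, -0.1, -0.9]
grip_width: 0.0171
grasp_force: 20.0
```

Request:
jog_arm(
  motion=[
    [[-0.36,-0.526,-0.107,0,0,-0.05,0.95],[-0.36,-0.526,-0.107,0,0,-0.05,0.95],[-0.36,-0.526,-0.107,0,0,-0.05,0.95]],
  ],
)

```text
time_s: 16.7
tool_pos: [0.4737, -0.3141, 0.1568]
tool_rot: [-179.9, 0.1, -4.4]
force: [0.1, 0.3, -0.8]
grip_width: 0.0169
grasp_force: 20.0
```

Request:
jog_arm(
  motion=[
    [[-0.273,-0.576,-0.107,0,0,-0.05,0.95],[-0.273,-0.576,-0.107,0,0,-0.05,0.95],[-0.273,-0.576,-0.107,0,0,-0.05,0.95],[-0.273,-0.576,-0.107,0,0,-0.05,0.95]],
  ],
)

```text
time_s: 17.1
tool_pos: [0.4515, -0.2581, 0.1687]
tool_rot: [179.9, -0.0, 4.3]
force: [-0.7, -1.1, -0.5]
grip_width: 0.017
grasp_force: 20.0
```

Request:
jog_arm(
  motion=[
    [[0,0,0.4,0,0,0,0.95],[0,0,0.8,0,0,0,0.95],[0,0,1,0,0,0,0.95],[0,0,1.0,0,0,0,0.95],[0,0,1,0,0,0,0.95]],
  ],
)

```text
time_s: 17.6
tool_pos: [0.4513, -0.2587, 0.0691]
tool_rot: [179.9, 0.0, 4.3]
force: [-0.6, -0.0, -0.6]
grip_width: 0.0176
grasp_force: 20.0
```

Request:
jog_arm(
  motion=[
    [[0,0,0.2,0,0,0,0.95],[0,0,0.4,0,0,0,0.95],[0,0,0.4,0,0,0,0.95],[0,0,0.4,0,0,0,0.95]],
  ],
)

```text
time_s: 18.0
tool_pos: [0.4522, -0.2578, 0.0302]
tool_rot: [179.9, -0.1, 4.4]
force: [0.3, -0.2, -1.3]
grip_width: 0.0173
grasp_force: 20.0
```

```bash
python3 wr.py w10; python3 - <<'E'
from h import *
f=np.load("w10.npz");C=cam("wrist",dict(tool_pos=f["p"],tool_rot=f["r"]))
a=np.radians(4.5);Rt=np.array([[np.cos(a),-np.sin(a)],[np.sin(a),np.cos(a)]])
im=f["im"].copy()
pts=[[*(np.array([.517,-.1631])+Rt@[-.0745+sx*.042,-.088+sy*.011]),.011] for sx,sy in [(1,1),(1,-1),(-1,-1),(-1,1)]]
cv2.polylines(im,[np.int32(project(C,pts).round())],True,(255,0,0),1)
cv2.imwrite("pics/w10c.png",cv2.resize(im[100:260,150:400,::-1],None,fx=3,fy=3,interpolation=cv2.INTER_NEAREST))
E
```

```text
[ 0.4522 -0.2578  0.0302] [ 1.7993e+02 -1.0000e-01  4.4000e+00] [-16.   16.1  48.2 114.2 -14.5  55.7 -46.3] 18.0
```

View pics/w10c.png

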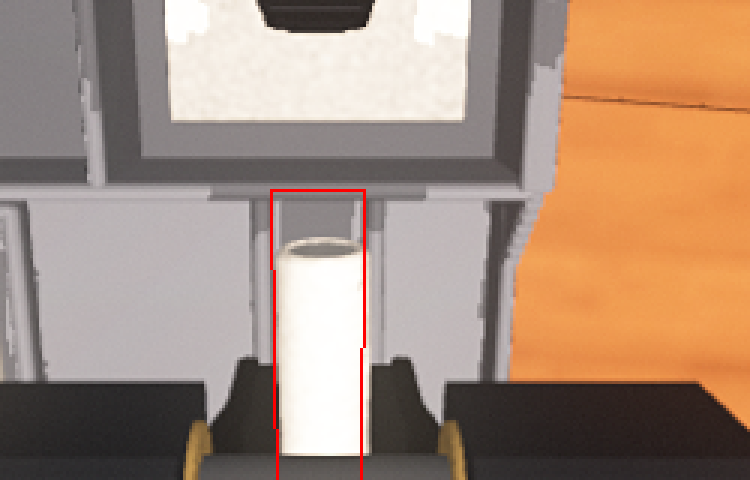

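The projected trough outline matches the real one at columns 272–368 of the crop. The roll is centred to within about 1 mm, so I'll lower it.

Request:
jog_arm(
  motion=[
    [[-0.012,-0.007,0.1,0,0,0,0.95],[-0.012,-0.007,0.2,0,0,0,0.95],[-0.012,-0.007,0.3,0,0,0,0.95],[-0.012,-0.007,0.3,0,0,0,0.95],[-0.012,-0.007,0.3,0,0,0,0.95]],
  ],
)

```text
time_s: 18.55
tool_pos: [0.4497, -0.256, -0.0019]
tool_rot: [-180.0, 0.1, 4.4]
force: [-1.0, 0.3, -1.2]
grip_width: 0.0173
grasp_force: 20.0
```

Request:
jog_arm(
  motion=[
    [[0,0,0.02,0,0,0,0.95],[0,0,0.04,0,0,0,0.95],[0,0,0.04,0,0,0,0.95]],
  ],
)

```text
time_s: 18.85
tool_pos: [0.4499, -0.2561, -0.0026]
tool_rot: [-179.8, 0.0, 4.4]
force: [-8.9, 5.4, 28.9]
grip_width: 0.0172
grasp_force: 35.4
```

Request:
jog_arm(
  motion=[
    [[0,0,-0.02,0,0,0,0.95],[0,0,-0.02,0,0,0,0.95],[0,0,-0.02,0,0,0,0.95]],
  ],
)

```text
time_s: 19.15
tool_pos: [0.4502, -0.2563, -0.0024]
tool_rot: [-180.0, -0.0, 4.4]
force: [-3.1, 0.7, 10.0]
grip_width: 0.0175
grasp_force: 26.1
```

Request:
jog_arm(
  motion=[
    [[0,0,0,0,0,0,0.79],[0,0,0,0,0,0,0.77],[0,0,0,0,0,0,0.755],[0,0,0,0,0,0,0.74],[0,0,0,0,0,0,0.74]],
  ],
)

```text
time_s: 19.65
tool_pos: [0.4509, -0.2574, -0.0024]
tool_rot: [179.9, -0.1, 4.4]
force: [-0.9, -2.1, 7.8]
grip_width: 0.0223
grasp_force: 3.6
```

Request:
jog_arm(
  motion=[
    [[0,0,0,0,0,0,0.65],[0,0,0,0,0,0,0.6],[0,0,0,0,0,0,0.6]],
  ],
)

```text
time_s: 19.95
tool_pos: [0.4511, -0.2579, -0.0025]
tool_rot: [179.8, -0.1, 4.4]
force: [0.9, -3.3, 4.4]
grip_width: 0.0333
grasp_force: 2.3
```

Request:
jog_arm(
  motion=[
    [[0,0,-0.2,0,0,0,0.6],[0,0,-0.5,0,0,0,0.55],[0,0,-1,0,0,0,0.55],[0,0,-1,0,0,0,0.55]],
  ],
)

```text
time_s: 20.35
tool_pos: [0.4535, -0.2574, 0.1017]
tool_rot: [179.9, -0.5, 4.4]
force: [0.6, 0.0, -0.0]
grip_width: 0.0385
grasp_force: 0.0
```

Request:
jog_arm(
  motion=[
    [[0,0,-0.5,0,0,0,0.55],[0,0,-1,0,0,0,0.55],[0,0,-1,0,0,0,0.55],[0,0,-1,0,0,0,0.55]],
  ],
)

```text
time_s: 20.75
tool_pos: [0.4506, -0.2554, 0.1972]
tool_rot: [-179.9, -0.1, 4.5]
force: [-0.5, 0.5, -0.6]
grip_width: 0.039
grasp_force: 0.0
```

```bash
python3 wr.py w11; python3 - <<'E'
from h import *
f=np.load("w11.npz");C=cam("wrist",dict(tool_pos=f["p"],tool_rot=f["r"]));P=cloud(C,f["d"]);hsv=cv2.cvtColor(f["im"],cv2.COLOR_RGB2HSV)
a=np.radians(4.5);T=np.array([.517,-.1631]);Rt=np.array([[np.cos(a),-np.sin(a)],[np.sin(a),np.cos(a)]])
L=(P[...,:2]-T)@Rt   # tray coordinates
for n,y,t in [("fat",.088,.029),("mid",0,.025),("slim",-.088,.021)]:
    m=(abs(L[...,1]-y)<.03)&(abs(L[...,0]+.0745)<.044)&(P[...,2]>.0135)&(P[...,2]<.06)
    q=L[m];z=P[...,2][m];print(n,len(q),"tray xy range",np.percentile(q,[3,97],axis=0).round(4).tolist(),"top",np.percentile(z,95).round(4),"expect",t)
m=(abs(L[...,0]-.010)<.012)&(abs(L[...,1])<.02)&(P[...,2]>.04)&(P[...,2]<.06);q=P[m];print("tab",len(q),axis(q[:,:2]) if len(q)>5 else "",q[:,2].max().round(4), L[m].mean(0).round(4))
E
```

```text
[ 0.4506 -0.2554  0.1972] [-1.7994e+02 -1.0000e-01  4.5000e+00] [-23.1   2.2  51.5 104.2  -1.9  74.4 -56.6] 20.75
fat 1002 tray xy range [[-0.0993, 0.0745], [-0.0462, 0.0965]] top 0.0307 expect 0.029
mid 879 tray xy range [[-0.1044, -0.0104], [-0.0439, 0.0096]] top 0.0269 expect 0.025
slim 801 tray xy range [[-0.1084, -0.0971], [-0.0383, -0.0794]] top 0.0229 expect 0.021
tab 100 [ 525.6 -162.7   21.4    5.3  -88.2] 0.0503 [ 0.0087 -0.0007]
```

The depth check has all three rolls at seated height, each with the same 1.9 mm reading bias. The slim roll lies at tray y −97 to −79 mm, inside its trough. Before going to the clip tab I'll check the height of the displays behind the tray.

```bash
python3 - <<'E'
from h import *
z=np.load("scene0.npz");P=cloud(cam("scene"),z["d"])
for x in np.arange(.62,.9,.03):
    q=P[(P[...,0]>=x)&(P[...,0]<x+.03)&(P[...,1]>-.33)&(P[...,1]<.0)&(P[...,2]<.6)];print(round(x,2),len(q),np.percentile(q[:,2],99).round(3) if len(q) else "")
E
```

```text
0.62 690 0.043
0.65 252 0.006
0.68 1088 0.055
0.71 788 0.06
0.74 600 0.061
0.77 502 0.06
0.8 519 0.061
0.83 490 0.061
0.86 494 0.06
0.89 443 0.061
```

Request:
jog_arm(
  motion=[
    [[0.4,-0.43,0,0,0,0,0.55],[0.826,-0.867,0,0,0,0,0.55],[0.826,-0.867,0,0,0,0,0.55],[0.826,-0.867,0,0,0,0,0.55],[0.826,-0.867,0,0,0,0,0.55]],
  ],
)

```text
time_s: 21.3
tool_pos: [0.5243, -0.1636, 0.195]
tool_rot: [180.0, 0.2, 4.4]
force: [0.0, -0.2, 0.2]
grip_width: 0.0391
grasp_force: 0.0
```

```bash
python3 wr.py w12; python3 - <<'E'
from h import *
f=np.load("w12.npz");C=cam("wrist",dict(tool_pos=f["p"],tool_rot=f["r"]));P=cloud(C,f["d"])
m=(P[...,2]>.044)&(P[...,2]<.055)&(np.hypot(P[...,0]-.526,P[...,1]+.1625)<.02);q=P[m];print("tab",len(q),axis(q[:,:2]),q[:,2].max())
E
```

```text
[ 0.5243 -0.1636  0.195 ] [179.96   0.23   4.44] [-28.2   8.   47.  100.   -5.9  74.8 -65.5] 21.3
tab 86 [ 526.8 -162.3   20.     4.9  -85.5] 0.050566953796012504
```

Request:
jog_arm(
  motion=[
    [[0.018,-0.01,0.4,0,0,0,0.55],[0.018,-0.01,0.8,0,0,0,0.55],[0.018,-0.01,1,0,0,0,0.55],[0.018,-0.01,1,0,0,0,0.55],[0.018,-0.01,1,0,0,0,0.55]],
  ],
)

```text
time_s: 21.85
tool_pos: [0.5267, -0.1637, 0.0972]
tool_rot: [180.0, 0.0, 4.3]
force: [0.4, -0.0, 0.5]
grip_width: 0.0395
grasp_force: 0.0
```

Request:
jog_arm(
  motion=[
    [[0,0,0.2,0,0,0,0.55],[0,0,0.4,0,0,0,0.55],[0,0,0.6,0,0,0,0.55],[0,0,0.8,0,0,0,0.55],[0,0,0.8,0,0,0,0.55]],
  ],
)

```text
time_s: 22.35
tool_pos: [0.5265, -0.1623, 0.0164]
tool_rot: [-180.0, 0.1, 4.4]
force: [-0.0, -0.3, -0.2]
grip_width: 0.0392
grasp_force: 0.0
```

Request:
jog_arm(
  motion=[
    [[0,0,0,0,0,0,0.65],[0,0,0,0,0,0,0.75],[0,0,0,0,0,0,0.85],[0,0,0,0,0,0,0.85],[0,0,0,0,0,0,0.85]],
  ],
  grip_force=25,
)

```text
time_s: 22.85
tool_pos: [0.5285, -0.1621, 0.0181]
tool_rot: [-180.0, -0.1, 4.4]
force: [-0.8, 1.2, 6.2]
grip_width: 0.0213
grasp_force: 25.0
```

Gripped at 21.3 mm, which is the tab's width. Next I'll raise the clip along its arc.

Request:
jog_arm(
  motion=[
    [[0.009,0,-0.087,0,0,0,0.85],[0.026,0,-0.173,0,0,0,0.85],[0.051,0,-0.257,0,0,0,0.85],[0.082,0,-0.338,0,0,0,0.85],[0.121,0,-0.417,0,0,0,0.85]],
  ],
)

```text
time_s: 23.35
tool_pos: [0.5388, -0.1612, 0.0588]
tool_rot: [-180.0, 0.1, 4.4]
force: [1.0, 0.4, -4.2]
grip_width: 0.0215
grasp_force: 25.0
```

Request:
jog_arm(
  motion=[
    [[0.045,0,-0.075,0,0,0,0.85],[0.097,0,-0.146,0,0,0,0.85],[0.155,0,-0.212,0,0,0,0.85],[0.218,0,-0.272,0,0,0,0.85],[0.218,0,-0.272,0,0,0,0.85]],
  ],
)

```text
time_s: 23.85
tool_pos: [0.5609, -0.1595, 0.0866]
tool_rot: [-180.0, 0.1, 4.4]
force: [-5.6, 0.3, 0.8]
grip_width: 0.0214
grasp_force: 25.0
```

```bash
cat > clip.py <<'E'
from h import *
a=np.radians(4.5);T=np.array([.517,-.1631]);Rt=np.array([[np.cos(a),-np.sin(a)],[np.sin(a),np.cos(a)]])
o=env.get_obs();print(o["tool_pos"].round(4) if hasattr(o["tool_pos"],"round") else o["tool_pos"],o["grip_width"],o["grasp_force"],np.round(o["force"],1))
for n in ("wrist","scene"):
    im,d=env.read_camera(n);C=cam(n,o);P=cloud(C,d);L=(P[...,:2]-T)@Rt;g=im.max(2)
    m=(g<60)&(abs(L[...,1])<.009)&(L[...,0]>.02)&(L[...,0]<.108)&(P[...,2]>.02)&(P[...,2]<.14)&(d>0)
    if n=="wrist": np.savez("wc.npz",im=im,d=d,p=o["tool_pos"],r=o["tool_rot"])
    q=np.c_[L[m][:,0],P[...,2][m]]
    if len(q)>10: print(n,len(q),"dir",np.degrees(np.arctan2(q[:,1]-.033,.110-q[:,0]))[::max(1,len(q)//25)].round().astype(int).tolist())
    cv2.imwrite(f"pics/clip_{n}.png",im[:,:,::-1])
E
python3 clip.py
```

```text
[ 0.5609 -0.1595  0.0866] 0.02140742822579036 25.000092387199402 [-5.6  0.3  0.8]
wrist 2362 dir [67, 50, 39, 35, 32, 31, 31, 28, 29, 29, 27, 28, 27, 26, 28, 27, 22, 23, 24, 26, 27, 28, 52, 51, 50, 46]
scene 88 dir [49, 48, 45, 47, 42, 44, 26, 48, 41, 43, 32, 30, 41, 42, 27, 36, 39, 26, 26, 36, 26, 25, 33, 36, 25, 30, 33, 26, 25, 25]
```

Request:
jog_arm(
  motion=[
    [[0.068,0,-0.055,0,0,0,0.85],[0.141,0,-0.103,0,0,0,0.85],[0.217,0,-0.146,0,0,0,0.85],[0.217,0,-0.146,0,0,0,0.85],[0.217,0,-0.146,0,0,0,0.85]],
  ],
)

```text
time_s: 24.45
tool_pos: [0.5821, -0.1579, 0.1007]
tool_rot: [-180.0, 0.1, 4.4]
force: [-6.2, 0.5, 2.9]
grip_width: 0.0212
grasp_force: 25.0
```

```bash
python3 clip.py; python3 - <<'E'
import cv2,numpy as np
a=cv2.imread("pics/clip_wrist.png");b=cv2.imread("pics/clip_scene.png")
b=cv2.resize(b[150:280,190:330],(400,371),interpolation=cv2.INTER_CUBIC);a=cv2.resize(a[100:284,150:350],(400,368))
cv2.imwrite("pics/fin.png",np.hstack([a[:368],b[:368]]))
E
```

```text
[ 0.5821 -0.1579  0.1007] 0.021157261913745562 25.00037133693695 [-6.2  0.5  2.9]
wrist 1869 dir [63, 54, 53, 47, 46, 44, 43, 44, 43, 42, 42, 42, 39, 41, 40, 41, 39, 39, 40, 40, 40, 65, 65, 64, 63, 61]
scene 75 dir [60, 59, 61, 57, 60, 56, 58, 54, 51, 53, 50, 48, 64, 46, 45, 66, 44, 41, 44, 41, 44, 40, 39, 42, 39]
```

View pics/fin.png

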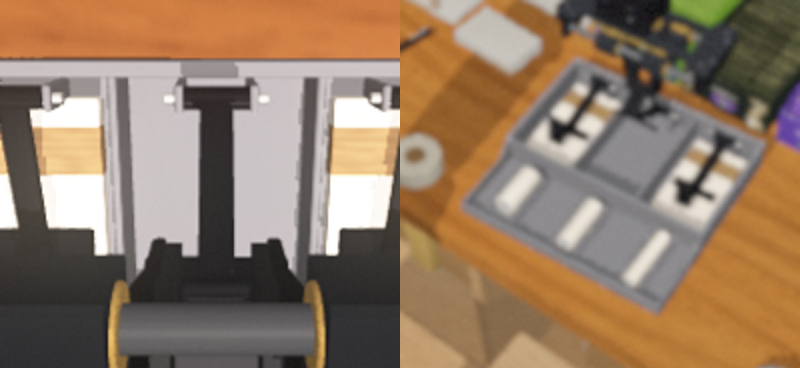

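The wrist view shows the tab held and the clip raised. The scene view shows all three rolls in their troughs and the other two clips down. I'll compare the arm's slope with its slope at rest to get the angle.

```bash
python3 - <<'E'
from h import *
a=np.radians(4.5);T=np.array([.517,-.1631]);Rt=np.array([[np.cos(a),-np.sin(a)],[np.sin(a),np.cos(a)]])
for n in ["w6","w11","w12","wc"]:
    f=np.load(n+".npz");C=cam("wrist",dict(tool_pos=f["p"],tool_rot=f["r"]));P=cloud(C,f["d"]);L=(P[...,:2]-T)@Rt
    r=np.hypot(L[...,0]-.11,P[...,2]-.033)
    m=(f["im"].max(2)<70)&(abs(L[...,1])<.005)&(r>.015)&(r<.055)&(L[...,0]<.105)&(P[...,2]>.008)&(f["d"]>0)
    x,z=L[m][:,0],P[...,2][m]
    if len(x)<20: print(n,len(x));continue
    c=np.c_[x,z];md=np.median(c,0);v=np.linalg.svd(c-c.mean(0),full_matrices=False)[2][0]
    if v[0]>0:v=-v
    print(n,len(x),"slope",np.degrees(np.arctan2(v[1],-v[0])).round(1),"dir",np.median(np.degrees(np.arctan2(z-.033,.11-x))).round(1))
E
```

```text
w6 209 slope -20.2 dir -12.2
w11 368 slope -19.9 dir -12.2
w12 86 slope -18.2 dir -9.2
wc 547 slope 37.8 dir 42.8
```

Request:
jog_arm(
  motion=[
    [[0.015,0,-0.009,0,0,0,0.85],[0.03,0,-0.018,0,0,0,0.85],[0.03,0,-0.018,0,0,0,0.85],[0.03,0,-0.018,0,0,0,0.85]],
  ],
)

```text
time_s: 24.95
tool_pos: [0.585, -0.1577, 0.1021]
tool_rot: [-180.0, 0.1, 4.4]
force: [-5.7, 0.1, 1.9]
grip_width: 0.0214
grasp_force: 25.0
```

```bash
python3 - <<'E'
from h import *
a=np.radians(4.5);T=np.array([.517,-.1631]);Rt=np.array([[np.cos(a),-np.sin(a)],[np.sin(a),np.cos(a)]])
o=env.get_obs();im,d=env.read_camera("wrist");C=cam("wrist",o);P=cloud(C,d);L=(P[...,:2]-T)@Rt
r=np.hypot(L[...,0]-.11,P[...,2]-.033)
m=(im.max(2)<70)&(abs(L[...,1])<.005)&(r>.015)&(r<.055)&(L[...,0]<.105)&(d>0)
c=np.c_[L[m][:,0],P[...,2][m]];v=np.linalg.svd(c-c.mean(0),full_matrices=False)[2][0];v=-v if v[0]>0 else v
print(np.degrees(np.arctan2(v[1],-v[0])).round(1),o["tool_pos"],o["grip_width"],o["grasp_force"],o["force"],o["time_s"])
E
```

```text
39.4 [ 0.58497669 -0.15767578  0.10212085] 0.02135436854896667 25.000268518924713 [-5.72059315  0.12370552  1.85905707] 24.95
```

```bash
python3 -c "
from cell import env
print(env.sign_off())"
```

```text
the job is handed in; nothing more can be done
None
```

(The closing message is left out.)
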